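Functional gauge check: plate into the corner, sliding bush caught and pinned in line

ROBOT

A 6-joint arm with a two-finger parallel gripper is mounted at the origin on the work surface. World frame = base frame: x ahead of the robot, y to its left, z up, the work surface at z = 0. Lengths are in m, angles in rad, forces in N, time in s.
With the tool pointing down it reaches from about 0.425 to 0.95 m from the base axis. Payload 3.5 kg.
Tool frame: the origin (TCP) lies at the very end of the fingers, on their centre line; the grasp point (between the pads) lies 19 mm behind it; z points along the fingers, y is the line along which they close (so a half turn about z gives the same grasp; the last joint's range is limited). The gripper opens to 85 mm and grips with 20 to 120 N. Pads are 22 mm wide; open, the fingers measure 114 mm over their backs; the gripper's body (76 mm by 85 mm) begins 54 mm behind the grasp point. The pads swing forward as they close: fully open they stand 13 mm farther back than shut.
Start: joints at [1.165, 0.286, 1.577, -0, 1.279, -0.15], TCP at [0.171, 0.653, 0.231] pointing down, gripper open.
Joint ranges: [-2.77, 2.77], [-0.9, 2.22], [0.21, 2.48], [-1.53, 4.67], [0.24, 2.81], [-2.84, 2.84]. Speed limits (rad/s): [2.79, 2.79, 3.14, 3.14, 3.14, 3.14].

INTERFACE

Orientations are given as a unit quaternion [x, y, z, w].
In Python, from plant import get_state, read_camera, sign_off, recognise gives the robot as it stands.
- The arm moves only by the tool arm_command, never from a script. Its argument "steps" is a list of rows, each an object with "translation": the shift along the tool's x, y, z scaled (see below), a list of three; "twist": the turn, a rotation vector about the tool's x, y, z scaled (see below), a list of three; "fingers": the opening, from -1 (shut) to 1 (fully open). In form: [{"translation": [x, y, z], "twist": [rx, ry, rz], "fingers": fingers}, ...]. A call has 1 to 5 rows; each row is the pose to reach, as a shift and turn from the pose commanded when the call began, along the tool's axes at that moment; what a row does not reach only later rows make up. The controller multiplies each number of a shift by 75 cm and each number of a turn by 60 degrees. A row lasts 1/8 s, in which the tool goes at most 62.5 mm and 10.7 degrees, less where a joint would pass 70% of its speed; a pose out of reach is approached as far as the arm can. A call with a number of a shift or a turn outside -1 to 1 is refused whole. A call with a gripper value outside its range is refused whole. The fingers move at their own pace and stop on an object; "grip_force" is the grip in N (left out, the last holds). Time passes only in rows, so rows that repeat a pose let the fingers close. It gives the time, the measured TCP pose, the force, the opening and the grip force at its end, in the units of the state.
- get_state(): the state, without advancing time (a new reading comes with each control period).
- read_camera(name): name is "scene" or "side" or "wrist"; returns a dict with "pixels" (384x512x3 uint8, red, green, blue), "K" (3x3 intrinsics, pixels), "k1" (the pictures are not rectified: a ray, as slopes to the right and down, at radius r is drawn at 1 + k1 r^2 times it, then the intrinsics apply), "R" (3x3) and "t" (3): a world point X has camera coordinates R X + t; the wrist camera has in their place "T_tool_cam" (4x4, takes a point from camera to tool coordinates, whose origin is the TCP and whose axes are the flange's). Camera axes: x right, y down, z forward; pixel columns grow to the right and rows downward; lengths in m; the calibration is good to about 2 mm. A picture is of the moment at which its call begins: read the wrist's pose just before it. There is no depth.
- sign_off(): hands the job in; it is judged then, once.
Trained networks look in a picture, given as the dict that the camera call returned (one of the last four; its "shot" number tells which), for a name from the list of things; names that differ only in an ending like _2 or _b are one class to them, and where a whole thing is asked for, a point or a joint stands for the part that bears it (a point fixed in the world has none). Each returns a list of dicts, best first, with "conf" (0 to 1); they miss things now and then, are a little off and sometimes report something else, mostly with a low value. They report only what shows in the picture. A call takes as long as a camera call.
- recognise(picture, query): "point" ([row, column] in pixels, amid what is visible of it).
The state is a dict: "time": time; "qpos": joint angles; "dq": joint speeds; "joint_efforts": joint torques, N m; "eef_pos": TCP position; "tcp_rot": TCP orientation; "contact_force": force on the tool from outside, world axes, zero at the start; "wrist_torque": the same for the moment, N m; "opening": opening from 0.0 (shut) to 1.0 (fully open); "finger_force": force on a finger pad.
Only numpy, scipy, OpenCV 4.12 (cv2) and the standard library are available. Lean on these libraries where they do the work, as an engineer would, in place of code of your own. Each camera call takes 0.05 s, during which the arm holds its last target. There are 200 camera calls.

TASK

Slide the steel plate in under the fixture's overhanging arm until it lies flat and square against both blue fences, the end with the copper bush first, and let go of it. Then take the red-handled gauge pin down through the slotted guide, feel for the hole of the copper bush that can slide across in the plate, carry that bush into line with the brass bush below and push the pin on through it until its collar sits fully home on the guide, and let go, with the plate still snug in its corner at the end. Work by feel and never ram or force the plate or the pin; leave the other two pins, the loupe and the steel square where they are.

Things in the scene. Friction and masses are not known exactly. Their poses are not given: they have to be found in the camera images.
- fixture: Checking fixture, fixed. Dark steel base 190 x 120 x 14 mm with two rails, two blue fences, and a cream column and arm at its +x end. Origin: on the work surface, below the centre of the seated plate; z up; its x points roughly to world +y. Seated, the plate's x and y axes and centre match the fixture's, underside 32 mm up. Open at the -x end and the -y side.
- rail_tops (a point): Midway between the two steel rails that carry the plate, at their top, 32 mm above the work surface. Rails 12 mm wide, centred at y = -25 and +25 mm of the fixture, from its x = -85 to 60 mm. Axes as the fixture's.
- long_fence (a point): Top middle of the blue long fence's face. The face is at the fixture's y = +35 mm and looks to its -y, from its x = -60 to 40 mm; top 40 mm above the work surface. The plate's long +y edge goes against it. Axes as the fixture's.
- end_fence (a point): Top middle of the blue end fence's face. The face is at the fixture's x = +60 mm and looks to its -x, 60 mm wide; top 40 mm above the work surface. The plate's +x end (bush end) goes against it. Axes as the fixture's.
- guide_mouth (a point): Top centre of the guide, a brass block 36 (x) x 48 (y) mm at the end of the arm, 56 to 70 mm above the work surface, centred at the fixture's x = 38, y = 0. Its through slot is 14 mm (x) by 29 mm (y): a pin can shift 8 mm either way along y. The plate cannot be lowered past it and must slide in below it from the fixture's -x. Axes as the fixture's.
- lower_mouth (a point): Centre of the brass lower bush's vertical 13 mm hole at its top face, 24 mm above the work surface, straight below guide_mouth; fixed. 10 mm deep, with an open 20 mm hole in the base below it. Axes as the fixture's.
- plate: Loose steel plate 120 (x) x 70 (y) x 10 mm, 0.5 to 0.8 kg, lying on the table. Origin: centre of its underside, z up. An upright rib to hold it by stands on it: 12 mm thick (y), 44 mm long, from x = -42 to 2 mm on the centre line y = 0, its top 38 mm above the underside; centre of mass near x = -5. Its +x end has a window with a sliding bush.
- window (a point): Top centre of the plate's window (25 x 43 mm, at the plate's x = 38, y = 0). In it a copper bush block, 23.5 (x) x 28 (y) mm, top flush, slides along the plate's y by up to 7 mm either side of centre; it starts anywhere there, its place is not reported, and it stays where it is pushed (about 1 N). It has a vertical 13 mm through hole in its middle. Axes as the plate's.
- pin_red: Red-handled gauge pin, 0.12 kg, upright in the stand. Origin: centre of its nose tip; z up the pin. Shaft 12 mm diameter, 64 mm long, its last 2 mm tapering to 10 mm. Then a collar 36 mm diameter (z = 64 to 70 mm) and a round handle 20 mm diameter (z = 70 to 104 mm). Home, the collar lies on the guide, the tip 6 mm above the work surface.
- stand: Grey pin stand, fixed: a shelf 156 (x) x 46 (y) x 10 mm, its top 78 mm above the work surface, on two end legs. Three 15 mm holes in a row along its x at -50, 0 and +50 mm; each pin hangs in one by its collar. Origin: centre of its underside on the work surface.
- pin_yellow: Same pin with a yellow handle, in another hole of the stand. Leave alone.
- pin_blue: Same pin with a blue handle, in another hole of the stand. Leave alone.
- loupe: Black magnifying loupe standing on the table, 42 mm diameter, 46 mm tall, origin at the centre of its underside. Leave alone.
- square: Small steel engineer's square lying on the table, stock 18 x 75 x 14 mm, blade 100 x 20 x 4 mm. Origin: centre of the stock's underside; the blade runs along its +x. Leave alone.

How it is judged:
By the outcome, as a careful person would: the job done as asked, in the order asked, and still so for the second after the job is handed in, with the robot touching nothing.
It also fails if it takes over 72 s, if anything falls off the work surface, if the arm or the gripper's body presses on something with over 40 N, if the wrist force passes 120 N, or if a joint passes its speed limit or range.

## Working session

There is one attempt and no reset: what is moved stays moved. The work goes in short steps, Python scripts to look and compute and a tool call to move; the robot and the scene stay as the last step left them, time stands still between calls to the robot, and variables do not carry over. Pictures are saved under pics/ and viewed, at most 10 in all, crops included, and the job is handed in when it is done.

Besides the shell and the picture viewer there is one more tool, called as name(argument=value, ...) on one line, values as JSON. arm_command: Moves the arm, as the interface text tells. Shifts and turns lie within -1 to 1; 1 stands for 75 cm of shift or 60 degrees of turn. Its arguments: {"type":"object","properties":{"steps":{"type":"array"},"grip_force":{"type":"number"}},"required":["steps"]}

```bash
mkdir -p pics; ls; cat > h.py <<'E'
import numpy as np, cv2
from scipy.spatial.transform import Rotation as Rn
from plant import get_state, read_camera, sign_off, recognise
def cam(pic, st=None):
    if 'R' in pic: return np.array(pic['R']),np.array(pic['t'])
    T=np.eye(4);T[:3,:3]=Rn.from_quat(st['tcp_rot']).as_matrix();T[:3,3]=st['eef_pos']
    M=np.linalg.inv(T@np.array(pic['T_tool_cam']));return M[:3,:3],M[:3,3]
def ray(pic,rc,st=None):
    R,t=cam(pic,st);K=np.array(pic['K'])
    d=np.array([(rc[1]-K[0,2])/K[0,0],(rc[0]-K[1,2])/K[1,1]]);u=d.copy()
    for _ in range(30): u=d/(1+pic['k1']*(u@u))
    return -R.T@t, R.T@np.array([u[0],u[1],1])
def at_z(pic,rc,z,st=None):
    o,d=ray(pic,rc,st);return o+d*(z-o[2])/d[2]
def proj(pic,X,st=None):
    R,t=cam(pic,st);K=np.array(pic['K']);c=R@np.array(X)+t;u=c[:2]/c[2];u=u*(1+pic['k1']*(u@u))
    return np.array([K[1,1]*u[1]+K[1,2],K[0,0]*u[0]+K[0,2]])
def tri(rays):
    A=0;b=0
    for o,d in rays:
        d=d/np.linalg.norm(d);P=np.eye(3)-np.outer(d,d);A=A+P;b=b+P@o
    return np.linalg.solve(A,b)
def save(pic,n,scale=1.5): 
    p=cv2.cvtColor(np.array(pic['pixels'],dtype=np.uint8),cv2.COLOR_RGB2BGR)
    cv2.imwrite('pics/'+n,cv2.resize(p,None,fx=scale,fy=scale,interpolation=cv2.INTER_CUBIC))
E
python3 - <<'E'
from h import *
np.set_printoptions(precision=4,suppress=True)
st=get_state();print(st)
P={n:read_camera(n) for n in('scene','side','wrist')}
for n,p in P.items(): save(p,n+'0.png',1.5)
print({n:(-cam(p,st)[0].T@cam(p,st)[1]) for n,p in P.items()})
for q in ['fixture','rail_tops','long_fence','end_fence','guide_mouth','lower_mouth','plate','window','pin_red','stand','pin_yellow','pin_blue','loupe','square']:
    for n,p in P.items():
        r=recognise(p,q)
        print(q,n,[(np.round(x['point'],1),round(x['conf'],2)) for x in r[:2]])
E
```

```text
pics
{'time': 0.0, 'qpos': array([ 1.165 ,  0.2872,  1.5782, -0.    ,  1.2786, -0.15  ]), 'dq': array([-0.0008,  0.0016,  0.0007, -0.0006,  0.0009,  0.0004]), 'joint_efforts': array([ -0.0009, -40.5973, -29.2632,  -0.0002,   0.0058,  -0.    ]), 'eef_pos': array([0.1705, 0.6524, 0.2299]), 'tcp_rot': array([ 0.1275,  0.9918, -0.0011, -0.0003]), 'contact_force': array([-0.0471, -1.1261, -0.2292]), 'wrist_torque': array([ 0.0548, -0.0076, -0.0404]), 'finger_force': 0.0, 'opening': 0.9989438657025553}
{'scene': array([ 0.9717, -0.3217,  0.7771]), 'side': array([ 0.542 , -0.7572,  0.5913]), 'wrist': array([0.0986, 0.6713, 0.3735])}
fixture scene [(array([123.4, 312.3]), 0.97), (array([230.8, 311.4]), 0.28)]
fixture side [(array([154.2, 213.2]), 0.83)]
fixture wrist []
rail_tops scene [(array([122.2, 319.5]), 0.69)]
rail_tops side [(array([153.6, 212.6]), 0.93)]
rail_tops wrist []
long_fence scene [(array([122.9, 314.9]), 0.71)]
long_fence side [(array([152.3, 211.6]), 0.92)]
long_fence wrist []
end_fence scene [(array([122.8, 318. ]), 0.57), (array([178.3, 220.9]), 0.47)]
end_fence side [(
[... 531 characters left out ...]
, 0.76)]
window wrist []
pin_red scene [(array([174.2, 117. ]), 0.72)]
pin_red side [(array([279.7, 171.9]), 0.58)]
pin_red wrist []
stand scene [(array([216.4, 139.4]), 0.83)]
stand side [(array([291.9, 193.4]), 0.87)]
stand wrist []
pin_yellow scene [(array([121.6, 313.1]), 0.72), (array([192.1, 123.1]), 0.64)]
pin_yellow side [(array([276.9, 201.2]), 0.85)]
pin_yellow wrist []
pin_blue scene [(array([210.3, 135.6]), 0.69)]
pin_blue side [(array([277.3, 229.5]), 0.79)]
pin_blue wrist []
loupe scene [(array([229.8, 307.4]), 0.63)]
loupe side [(array([193.3, 321. ]), 0.74)]
loupe wrist []
square scene [(array([209.4, 382.7]), 0.92)]
square side [(array([154.8, 319.8]), 0.79)]
square wrist []
```

View pics/scene0.png

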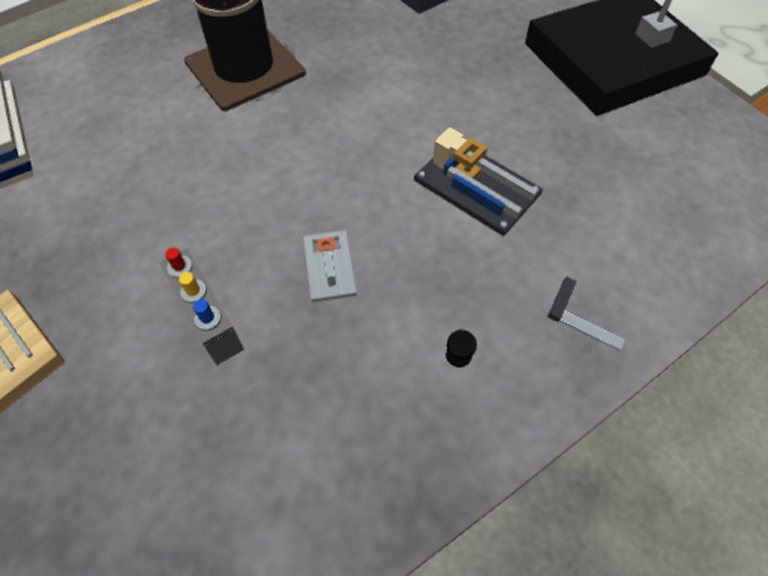

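View pics/side0.png

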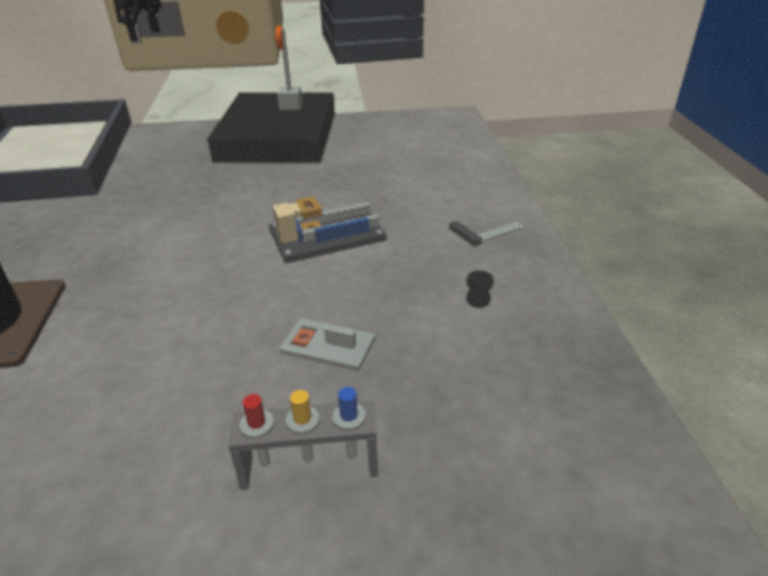

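```bash
python3 - <<'E'
from h import *
np.set_printoptions(precision=4,suppress=True)
a=read_camera('scene');b=read_camera('side')
D={'fixture':((123.4,312.3),(154.2,213.2)),'plate':((180,220),(232,218)),'pin_red':((174.2,117),(279.7,171.9)),'yel':((192,123),(277,201)),'blue':((210,135.6),(277.3,229.5)),'stand':((216,139),(292,193))}
for k,(p,q) in D.items(): print(k,tri([ray(a,p),ray(b,q)]))
E
```

```text
fixture [0.5163 0.1748 0.0118]
plate [ 0.5171 -0.1114 -0.0093]
pin_red [ 0.4409 -0.3161  0.0919]
yel [ 0.4896 -0.3228  0.096 ]
blue [ 0.5349 -0.3191  0.0835]
stand [ 0.4877 -0.3083  0.0195]
```

The scene picture shows the stand (red pin at about (175,260) of the 1.5x picture), the plate at (330,265) with its copper bush to the upper end, and the fixture at (480,180) with its column on the left. The side picture agrees: column left at (288,222), bush end of the plate left at (303,337).

```bash
python3 - <<'E'
from h import *
np.set_printoptions(precision=4,suppress=True)
a=read_camera('scene');b=read_camera('side')
s=lambda u,v:(v/1.5,u/1.5)
print('base scene',[at_z(a,s(*p),.014)[:2] for p in[(415,176),(503,231),(541,187)]])
print('base side',[at_z(b,s(*p),.014)[:2] for p in[(287,255),(385,234),(270,232)]])
print('plate scene',[at_z(a,s(*p),.010)[:2] for p in[(304,234),(346,231),(356,293),(311,299)]])
print('plate side',[at_z(b,s(*p),.010)[:2] for p in[(282,343),(300,320),(375,337),(362,365)]])
print('bush',at_z(a,s(326,244),.01),at_z(b,s(304,336),.01))
print('guide',at_z(a,s(470,151),.07),at_z(b,s(308,204),.07))
print('collar red',at_z(a,s(178,265),.084),at_z(b,s(256,424),.084))
print('collar blue',at_z(a,s(206,318),.084),at_z(b,s(349,416),.084))
E
```

```text
base scene [array([0.4533, 0.1059]), array([0.6309, 0.154 ]), array([0.5977, 0.271 ])]
base side [array([0.4552, 0.1084]), array([0.6303, 0.1523]), array([0.4226, 0.1881])]
plate scene [array([ 0.4466, -0.1157]), array([ 0.4811, -0.0559]), array([ 0.5885, -0.1071]), array([ 0.5579, -0.1695])]
plate side [array([ 0.4528, -0.1111]), array([ 0.4781, -0.0636]), array([ 0.5862, -0.1163]), array([ 0.5631, -0.1704])]
bush [ 0.4843 -0.0966  0.01  ] [ 0.4841 -0.1003  0.01  ]
guide [0.4995 0.1832 0.07  ] [0.497 0.182 0.07 ]
collar red [ 0.439 -0.314  0.084] [ 0.4405 -0.3183  0.084 ]
collar blue [ 0.541  -0.3179  0.084 ] [ 0.5404 -0.3207  0.084 ]
```

```bash
cat >> h.py <<'E'
np.set_printoptions(precision=4,suppress=True)
def to(x,y,z,psi,st=None):
    "numbers for a move to TCP x,y,z with tool y at angle psi deg, pointing down"
    st=st or get_state();R=Rn.from_quat(st['tcp_rot']);p=np.radians(psi)
    Rt=np.array([[-np.sin(p),np.cos(p),0],[np.cos(p),np.sin(p),0],[0,0,-1.]])
    tr=R.inv().apply(np.array([x,y,z])-st['eef_pos'])/.75
    tw=(R.inv()*Rn.from_matrix(Rt)).as_rotvec()/(np.pi/3)
    print('tr',np.round(tr,4).tolist(),'tw',np.round(tw,4).tolist())
E
python3 - <<'E'
from h import *
to(.555,.198,.22,105)
p=read_camera('wrist');print(np.array(p['T_tool_cam']),p['K'],p['k1'])
E
```

```text
tr [-0.6492, -0.4574, 0.0151] tw [0.0001, 0.0, -0.4942]
[[ 0.0012 -0.9566 -0.2914  0.0744]
 [ 1.      0.0012  0.0002 -0.0003]
 [ 0.0001 -0.2914  0.9566 -0.1436]
 [ 0.      0.      0.      1.    ]] [[329.5039   0.     255.3349]
 [  0.     329.5039 190.1414]
 [  0.       0.       1.    ]] -0.08913761743579675
```

arm_command(steps=[{"translation": [-0.649,-0.457,0.015],"twist": [0,0,-0.494],"fingers": 1},{"translation": [-0.649,-0.457,0.015],"twist": [0,0,-0.494],"fingers": 1},{"translation": [-0.649,-0.457,0.015],"twist": [0,0,-0.494],"fingers": 1},{"translation": [-0.649,-0.457,0.015],"twist": [0,0,-0.494],"fingers": 1},{"translation": [-0.649,-0.457,0.015],"twist": [0,0,-0.494],"fingers": 1}])

```text
time: 3.12
eef_pos: [0.3723, 0.4143, 0.2258]
tcp_rot: [-0.131, 0.991, 0.0, 0.0]
contact_force: [0.7, 0.2, -0.0]
opening: 0.998
finger_force: 0.0
```

```bash
python3 - <<'E'
from h import *
print(get_state()['eef_pos']); to(.555,.198,.22,105)
E
```

```text
[0.3723 0.4143 0.2258]
tr [-0.1607, -0.3416, 0.0077] tw [0.0003, 0.0009, 0.0]
```

arm_command(steps=[{"translation": [-0.161,-0.342,0.008],"twist": [0,0,0],"fingers": 1},{"translation": [-0.161,-0.342,0.008],"twist": [0,0,0],"fingers": 1},{"translation": [-0.161,-0.342,0.008],"twist": [0,0,0],"fingers": 1},{"translation": [-0.161,-0.342,0.008],"twist": [0,0,0],"fingers": 1},{"translation": [-0.161,-0.342,0.008],"twist": [0,0,0],"fingers": 1}])

```text
time: 3.75
eef_pos: [0.5559, 0.1966, 0.2196]
tcp_rot: [-0.129, 0.992, -0.0, 0.0]
contact_force: [0.6, 0.9, 0.2]
opening: 1.003
finger_force: 0.0
```

```bash
python3 - <<'E'
from h import *
import pickle
st=get_state();p=read_camera('wrist');save(p,'w1.png');pickle.dump((st,p),open('w1.pkl','wb'))
print(st['eef_pos'])
to(.537,-.122,.2,64,st)
E
```

```text
[0.5559 0.1966 0.2196]
tr [0.1331, -0.4043, 0.0262] tw [-0.0001, 0.0007, 0.6804]
```

View pics/w1.png

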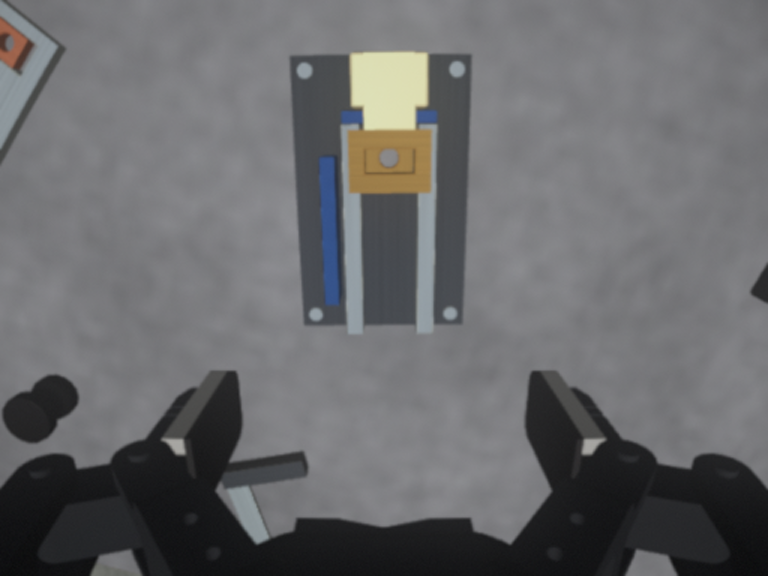

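The wrist picture shows the fixture from above: guide corners (348,130)–(432,193), rail ends at row 333, long fence face from (335,156) to (340,303), the column at the top; all as described, with fixture +x up and +y left. I fit its pose to these corners.

```bash
python3 - <<'E'
from h import *
import pickle
from scipy.optimize import least_squares
st,p=pickle.load(open('w1.pkl','rb'))
L=[((56,24,70),(348,130)),((56,-24,70),(432,130)),((20,-24,70),(432,193)),((20,24,70),(348,193)),
((-85,31,32),(347,333)),((-85,19,32),(363,333)),((-85,-19,32),(416,333)),((-85,-31,32),(433,333)),
((40,35,40),(335,156)),((-60,35,40),(340,304)),((45,7*0+14.5,70),(364,148)),((45,-14.5,70),(414,148)),((31,-14.5,70),(414,173)),((31,14.5,70),(364,173))]
def f(v,full=False):
    c,s=np.cos(v[2]),np.sin(v[2]);r=[]
    for X,(u,w) in L:
        X=np.array(X)/1000;W=[v[0]+c*X[0]-s*X[1],v[1]+s*X[0]+c*X[1],X[2]]
        r.append(proj(p,W,st)*1.5-[w,u])
    return np.array(r) if full else np.ravel(r)
o=least_squares(f,[.535,.1925,np.radians(195)],loss='soft_l1')
print(o.x,np.degrees(o.x[2]));print(f(o.x,True))
E
```

```text
[0.5333 0.1948 3.4094] 195.34665676806515
[[-0.6424 -0.5243]
 [-1.264  -0.4117]
 [-1.0013 -1.4081]
 [-0.3917  1.0433]
 [ 0.4441 -0.1676]
 [ 0.3394  0.4205]
 [-0.0563 -0.0015]
 [-0.2014 -0.4185]
 [ 0.0499 -0.8667]
 [ 0.4631 -0.8304]
 [ 0.8781  0.441 ]
 [ 0.5043  0.8132]
 [ 0.1215  0.622 ]
 [ 0.4925  0.8538]]
```

arm_command(steps=[{"translation": [0.133,-0.404,0],"twist": [0,0,0.68],"fingers": 1},{"translation": [0.133,-0.404,0.026],"twist": [0,0,0.68],"fingers": 1},{"translation": [0.133,-0.404,0.026],"twist": [0,0,0.68],"fingers": 1},{"translation": [0.133,-0.404,0.026],"twist": [0,0,0.68],"fingers": 1},{"translation": [0.133,-0.404,0.026],"twist": [0,0,0.68],"fingers": 1}])

```text
time: 4.42
eef_pos: [0.5363, -0.1137, 0.2008]
tcp_rot: [0.224, 0.975, -0.0, 0.001]
contact_force: [1.8, 0.1, 0.3]
opening: 1.002
finger_force: 0.0
```

```bash
python3 - <<'E'
from h import *
import pickle
st=get_state();p=read_camera('wrist');save(p,'w2.png');pickle.dump((st,p),open('w2.pkl','wb'))
print(st['eef_pos'])
E
```

```text
[ 0.5363 -0.1137  0.2008]
```

View pics/w2.png

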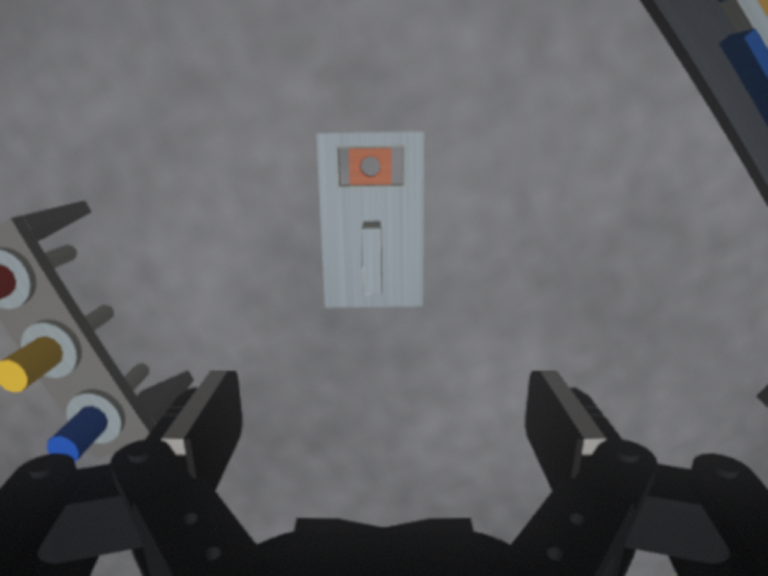

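The plate lies upright in the picture, corners (318,134),(424,132),(424,306),(325,307), rib at column 372, rows 228–297. The bush hole is at (370,166), close to the middle of the window. I fit the pose.

```bash
python3 - <<'E'
from h import *
import pickle
from scipy.optimize import least_squares
st,p=pickle.load(open('w2.pkl','rb'))
L=[((60,35,10),(318,134)),((60,-35,10),(424,132)),((-60,-35,10),(424,306)),((-60,35,10),(325,307)),
((2,6,38),(362,229)),((2,-6,38),(382,228)),((50.5,21.5,10),(338.5,147)),((50.5,-21.5,10),(403.5,147)),((25.5,-21.5,10),(403.5,186)),((25.5,21.5,10),(339.5,186))]
def f(v,full=False):
    c,s=np.cos(v[2]),np.sin(v[2]);r=[]
    for X,(u,w) in L:
        X=np.array(X)/1000;W=[v[0]+c*X[0]-s*X[1],v[1]+s*X[0]+c*X[1],X[2]]
        r.append(proj(p,W,st)*1.5-[w,u])
    return np.array(r) if full else np.ravel(r)
o=least_squares(f,[.52,-.113,np.radians(154)],loss='soft_l1')
v=o.x;print(v,np.degrees(v[2]));print(f(v,True))
ux=np.array([np.cos(v[2]),np.sin(v[2])])
for u,w in[(370,166),(349,166),(391.5,166)]:
    W=at_z(p,(w/1.5,u/1.5),.01,st)[:2]-v[:2];print('bush local',W@ux,W@[-ux[1],ux[0]])
g=v[:2]-.020*ux;print('grasp',g); to(g[0],g[1],.015,np.degrees(v[2])-90); to(g[0],g[1],.1,np.degrees(v[2])-90)
E
```

```text
[ 0.5186 -0.1132  2.7057] 155.02799157461152
[[-0.3443 -0.787 ]
 [-0.0566  0.5253]
 [-0.0375 -0.8963]
 [ 0.25    0.5668]
 [-0.6823  0.0667]
 [ 0.0411 -0.7903]
 [ 1.1192 -0.1301]
 [ 0.0904  0.374 ]
 [-0.5478  0.5094]
 [ 0.4212  0.2389]]
bush local 0.038594818184420454 0.0009673218724255729
bush local 0.038820007539897484 0.014873710391042442
bush local 0.038390717778441705 -0.013262365591642856
grasp [ 0.5367 -0.1217]
tr [-0.0014, 0.0005, 0.247] tw [-0.0048, 0.002, -0.0188]
tr [-0.0016, -0.0, 0.1336] tw [-0.0048, 0.002, -0.0188]
```

arm_command(steps=[{"translation": [-0.0015,0,0.08],"twist": [0,0,-0.019],"fingers": 0.2},{"translation": [-0.0015,0,0.16],"twist": [0,0,-0.019],"fingers": 0.2},{"translation": [-0.0015,0.0005,0.22],"twist": [0,0,-0.019],"fingers": 0.2},{"translation": [-0.0015,0.0005,0.247],"twist": [0,0,-0.019],"fingers": 0.2},{"translation": [-0.0015,0.0005,0.247],"twist": [0,0,-0.019],"fingers": 0.2}], grip_force=50)

```text
time: 5.1
eef_pos: [0.5362, -0.1112, 0.0134]
tcp_rot: [0.214, 0.977, 0.0, -0.002]
contact_force: [-0.5, 0.8, 0.2]
opening: 0.601
finger_force: 0.0
```

arm_command(steps=[{"translation": [0,0,0],"twist": [0,0,0],"fingers": -1},{"translation": [0,0,0],"twist": [0,0,0],"fingers": -1},{"translation": [0,0,0],"twist": [0,0,0],"fingers": -1},{"translation": [0,0,0],"twist": [0,0,0],"fingers": -1},{"translation": [0,0,0],"twist": [0,0,0],"fingers": -1}])

```text
time: 5.72
eef_pos: [0.5394, -0.1135, 0.0178]
tcp_rot: [0.213, 0.977, -0.001, 0.002]
contact_force: [-2.5, -2.7, 6.4]
opening: 0.126
finger_force: 50.5
```

```bash
python3 - <<'E'
from h import *
st=get_state();print(st)
v=np.array([.5333,.1948]);a=np.radians(195.35);ux=np.array([np.cos(a),np.sin(a)]);uy=np.array([-ux[1],ux[0]])
# plate centre at fixture (-105,-6), raised
for d,z in((-.105,.09),(-.105,.06)):
    W=v+ux*(d-.020)+uy*-.006;print(W);to(W[0],W[1],z,105.35)
E
```

```text
{'time': 5.725, 'qpos': array([-0.3909,  0.2934,  2.0077, -0.0018,  0.8361, -1.5304]), 'dq': array([ 0.0005,  0.0008, -0.0013, -0.0004,  0.0008,  0.0019]), 'joint_efforts': array([  2.1036, -30.5533, -20.1419,   0.7385,  -0.2311,   0.0252]), 'eef_pos': array([ 0.5394, -0.1135,  0.0178]), 'tcp_rot': array([ 0.2134,  0.977 , -0.001 ,  0.002 ]), 'contact_force': array([-2.4842, -2.7322,  6.3956]), 'wrist_torque': array([-0.589 ,  0.4203, -0.0641]), 'finger_force': 50.49449622631073, 'opening': 0.12638904649647872}
[0.6523 0.2337]
tr [0.0559, 0.4834, -0.097] tw [-0.0025, 0.0037, -0.6666]
[0.6523 0.2337]
tr [0.056, 0.4835, -0.057] tw [-0.0025, 0.0037, -0.6666]
```

arm_command(steps=[{"translation": [0,0,-0.03],"twist": [0,0,0],"fingers": -1},{"translation": [0,0,-0.08],"twist": [0,0,0],"fingers": -1},{"translation": [0,0,-0.14],"twist": [0,0,0],"fingers": -1},{"translation": [0,0,-0.14],"twist": [0,0,0],"fingers": -1}], grip_force=90)

```text
time: 6.22
eef_pos: [0.5403, -0.1127, 0.124]
tcp_rot: [0.214, 0.977, -0.0, 0.004]
contact_force: [-0.3, 0.1, -5.7]
opening: 0.119
finger_force: 90.3
```

```bash
python3 - <<'E'
from h import *
st=get_state();print(st)
to(.6523,.2337,.12,105.35)
E
```

```text
{'time': 6.225, 'qpos': array([-0.3898,  0.1275,  1.9717,  0.001 ,  1.0336, -1.5304]), 'dq': array([-0.0028,  0.0552,  0.0653, -0.0047, -0.0106,  0.0002]), 'joint_efforts': array([  0.2324, -34.3497, -28.046 ,   0.0144,   0.3381,   0.0002]), 'eef_pos': array([ 0.5403, -0.1127,  0.124 ]), 'tcp_rot': array([ 0.2137,  0.9769, -0.0003,  0.0044]), 'contact_force': array([-0.3372,  0.0649, -5.6754]), 'wrist_torque': array([-0.0308, -0.1243,  0.0296]), 'finger_force': 90.26198744773865, 'opening': 0.11878846526342941}
tr [0.0572, 0.482, 0.0054] tw [-0.0018, 0.0084, -0.6672]
```

arm_command(steps=[{"translation": [0.006,0.04,0],"twist": [0,0,-0.06],"fingers": -1},{"translation": [0.014,0.12,0],"twist": [0,0,-0.17],"fingers": -1},{"translation": [0.024,0.2,0],"twist": [0,0,-0.28],"fingers": -1},{"translation": [0.034,0.28,0],"twist": [0,0,-0.39],"fingers": -1},{"translation": [0.042,0.35,0],"twist": [0,0,-0.49],"fingers": -1}])

```text
time: 6.85
eef_pos: [0.6168, 0.1419, 0.1166]
tcp_rot: [-0.043, 0.999, 0.0, -0.003]
contact_force: [0.3, 0.4, -5.5]
opening: 0.113
finger_force: 89.9
```

```bash
python3 - <<'E'
from h import *
to(.6523,.2337,.12,105.35)
E
```

```text
tr [-0.0577, 0.1179, -0.0048] tw [0.0011, -0.005, -0.1732]
```

arm_command(steps=[{"translation": [-0.03,0.05,0],"twist": [0,0,-0.09],"fingers": -1},{"translation": [-0.05,0.1,0],"twist": [0,0,-0.15],"fingers": -1},{"translation": [-0.058,0.116,0],"twist": [0,0,-0.173],"fingers": -1},{"translation": [-0.058,0.116,0],"twist": [0,0,-0.173],"fingers": -1},{"translation": [-0.058,0.116,0],"twist": [0,0,-0.173],"fingers": -1}])

```text
time: 7.48
eef_pos: [0.6539, 0.2285, 0.1188]
tcp_rot: [-0.131, 0.991, -0.0, -0.001]
contact_force: [0.4, 0.3, -5.6]
opening: 0.111
finger_force: 90.0
```

```bash
python3 - <<'E'
from h import *
import pickle
st=get_state();p=read_camera('wrist');save(p,'w3.png');pickle.dump((st,p),open('w3.pkl','wb'))
print(st['eef_pos'],st['dq'],get_state()['eef_pos']);to(.6523,.2337,.12,105.35)
E
```

```text
[0.6539 0.2285 0.1188] [-0.0078 -0.0146 -0.0067  0.004  -0.0014  0.0005] [0.6542 0.2284 0.1193]
tr [0.0007, 0.0075, -0.0009] tw [-0.0002, -0.0019, -0.0056]
```

View pics/w3.png

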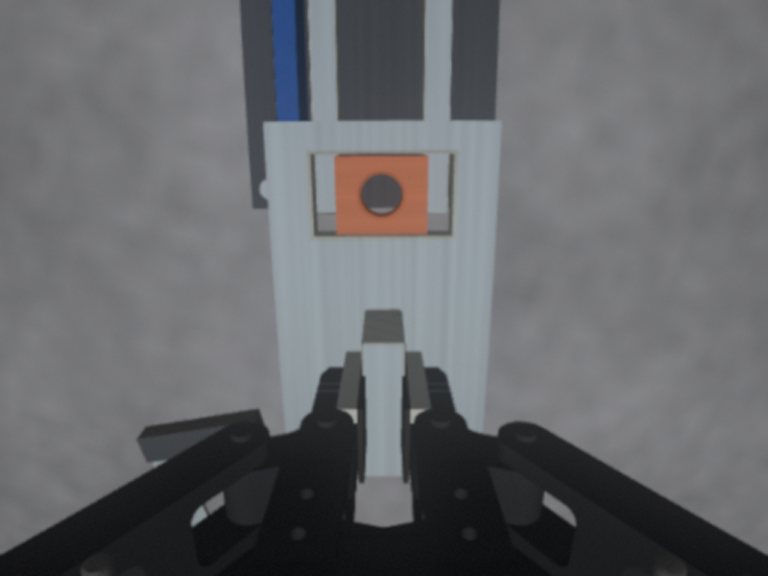

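The plate is held straight: front corners (264,121) and (500,121), window (309,151)–(457,237), bush hole (381,194), rib top rows 343–476. I fit its pose in the tool frame.

```bash
python3 - <<'E'
from h import *
import pickle
from scipy.optimize import least_squares
st,p=pickle.load(open('w3.pkl','rb'))
L=[((60,35,10),(264,121)),((60,-35,10),(500,121)),((2,6,38),(362,343)),((2,-6,38),(405,343)),((-42,6,38),(365,476)),((-42,-6,38),(401,476)),
((50.5,21.5,10),(309.5,151)),((50.5,-21.5,10),(457,151)),((25.5,-21.5,10),(453.5,236.5)),((25.5,21.5,10),(313.5,236.5))]
T=np.eye(4);T[:3,:3]=Rn.from_quat(st['tcp_rot']).as_matrix();T[:3,3]=st['eef_pos']
# plate frame in tool: x along tool x, y along -tool y?, z along -tool z
base=np.diag([1.,-1,-1])
def f(v,full=False):
    R=T[:3,:3]@base@Rn.from_rotvec(v[3:]).as_matrix();o=T[:3,:3]@v[:3]+T[:3,3]
    r=[proj(p,R@(np.array(X)/1000)+o,st)*1.5-[w,u] for X,(u,w) in L]
    return np.array(r) if full else np.ravel(r)
o=least_squares(f,[.02,0,.014,0,0,0],loss='soft_l1',x_scale=[.01,.01,.01,.02,.02,.02])
print('tool-frame pos',o.x[:3]*1000,'rot deg',np.degrees(o.x[3:]));print(f(o.x,True))
R=T[:3,:3]@base@Rn.from_rotvec(o.x[3:]).as_matrix()
print(T[:3,:3]@o.x[:3]+T[:3,3],R)
E
```

```text
tool-frame pos [19.2641 -0.1521 17.5698] rot deg [ 0.1147 -0.8656  0.1057]
[[-0.3412 -0.5845]
 [-0.4764  2.6554]
 [ 0.0097 -0.7372]
 [-0.0559  0.6467]
 [ 0.0709 -1.4145]
 [-0.0091  2.4022]
 [ 2.2736  1.0541]
 [ 2.1725 -1.3743]
 [-0.7474 -1.0571]
 [-0.6039  0.3254]]
[0.6353 0.2234 0.1013] [[-0.9651  0.2612  0.0168]
 [-0.2611 -0.9653  0.0069]
 [ 0.018   0.0023  0.9998]]
```

```bash
python3 - <<'E'
from h import *
import pickle
a=np.radians(195.35);ux=np.array([np.cos(a),np.sin(a)]);uy=np.array([-ux[1],ux[0]]);v=np.array([.5333,.1948])
st,p=pickle.load(open('w3.pkl','rb'))
for w in(30,90):
  for u,z,y in[(310,.032,31),(337,.032,19),(424,.032,-19),(451,.032,-31),(298,.04,35)]:
    W=at_z(p,(w/1.5,u/1.5),z,st)[:2]-v;print(w,y,W@ux*1000,W@uy*1000)
W=at_z(p,(208/1.5,252/1.5),.014,st)[:2]-v;print('base corner',W@ux*1000,W@uy*1000)
st,p=pickle.load(open('w1.pkl','rb'))
W=at_z(p,(325/1.5,304/1.5),.014,st)[:2]-v;print('base corner',W@ux*1000,W@uy*1000)
# target: plate centre at (-100,-4) fixture, underside 34
st=get_state();d=.0193
W=v+ux*(-.105-d)+uy*(-.004);to(W[0],W[1],.0178+.055,105.35)
W=v+ux*(-.105-d)+uy*(-.004);to(W[0],W[1],.0178+.034,105.35)
W=v+ux*(-.02-d)+uy*(-.004);to(W[0],W[1],.0178+.034,105.35)
E
```

```text
30 31 -5.458048015646598 30.594630820979365
30 19 -5.641439810642612 18.916224023377552
30 -19 -5.8204209790893096 -18.594972260391973
30 -31 -5.748635092508182 -30.26685880394713
30 35 -6.9457465496026805 34.531902508802986
90 31 -30.447848413661 31.43942230184526
90 19 -30.601070144666533 19.487944917820425
90 -19 -30.779292899935186 -18.902598035539274
90 -31 -30.737143772113388 -30.847276861620365
90 35 -31.085849337294288 35.46455673741225
base corner -85.0258943150836 65.675947377029
base corner -85.38895113600582 64.89987548336217
tr [0.0015, 0.0048, 0.062] tw [-0.0002, -0.0019, -0.0056]
tr [0.0015, 0.0048, 0.09] tw [-0.0002, -0.0019, -0.0056]
tr [0.1148, 0.0041, 0.0902] tw [-0.0002, -0.0019, -0.0056]
```

arm_command(steps=[{"translation": [0.0015,0.005,0.03],"twist": [0,0,-0.006],"fingers": -1},{"translation": [0.0015,0.005,0.07],"twist": [0,0,-0.006],"fingers": -1},{"translation": [0.0015,0.005,0.087],"twist": [0,0,-0.006],"fingers": -1},{"translation": [0.0015,0.005,0.087],"twist": [0,0,-0.006],"fingers": -1}])

```text
time: 8.02
eef_pos: [0.6514, 0.2326, 0.0527]
tcp_rot: [-0.134, 0.991, -0.0, -0.002]
contact_force: [0.6, -0.4, -5.5]
opening: 0.117
finger_force: 90.0
```

```bash
cat >> h.py <<'E'
FV=np.array([.5333,.1948]);_a=np.radians(195.35);UX=np.array([np.cos(_a),np.sin(_a)]);UY=np.array([-UX[1],UX[0]])
def fx(st=None):
    st=st or get_state();W=st['eef_pos'][:2]-FV;F=st['contact_force'];e=Rn.from_quat(st['tcp_rot']).as_matrix()
    print('t',st['time'],'fixture-frame tcp mm',np.round([W@UX*1e3,W@UY*1e3,st['eef_pos'][2]*1e3],2),'psi',np.degrees(np.arctan2(e[1,1],e[0,1])),'F',np.round([F[:2]@UX,F[:2]@UY,F[2]],2),'M',np.round(st['wrist_torque'],2),'dz',e[:2,2],'open',st['opening'],st['finger_force'])
E
python3 - <<'E'
from h import *
fx()
for d in(-.06,-.02,-.008): 
    W=FV+UX*(d-.0193)+UY*(-.003);to(W[0],W[1],.0178+.0345,105.35)
E
```

```text
t 8.025 fixture-frame tcp mm [-123.89   -5.15   52.69] psi 105.43933909800216 F [-0.42  0.58 -5.5 ] M [ 0.01 -0.08 -0.  ] dz [-0.004  -0.0008] open 0.11749075257710882 89.9891710281372
tr [0.0594, -0.0028, 0.0008] tw [0.0003, -0.0039, 0.0015]
tr [0.1128, -0.0027, 0.001] tw [0.0003, -0.0039, 0.0015]
tr [0.1288, -0.0027, 0.001] tw [0.0003, -0.0039, 0.0015]
```

arm_command(steps=[{"translation": [0.03,-0.001,0],"twist": [0,-0.004,0],"fingers": -1},{"translation": [0.06,-0.001,0],"twist": [0,-0.004,0],"fingers": -1},{"translation": [0.09,-0.001,0],"twist": [0,-0.004,0],"fingers": -1},{"translation": [0.115,-0.001,0],"twist": [0,-0.004,0],"fingers": -1},{"translation": [0.127,-0.001,0],"twist": [0,-0.004,0],"fingers": -1}])

```text
time: 8.65
eef_pos: [0.5614, 0.207, 0.0565]
tcp_rot: [-0.134, 0.991, 0.0, 0.003]
contact_force: [0.3, -0.2, -5.3]
opening: 0.113
finger_force: 90.1
```

```bash
python3 -c "
from h import *
fx()"
```

```text
t 8.65 fixture-frame tcp mm [-30.35  -4.34  56.48] psi 105.45940728261677 F [-0.22  0.26 -5.26] M [ 0.04 -0.08 -0.03] dz [0.0063 0.0016] open 0.1132343165464504 90.05064725875854
```

arm_command(steps=[{"translation": [0,0,0.003],"twist": [0,0.003,0],"fingers": -1},{"translation": [0,0,0.006],"twist": [0,0.003,0],"fingers": -1},{"translation": [0,0,0.006],"twist": [0,0.003,0],"fingers": -1}])

```text
time: 9.02
eef_pos: [0.5618, 0.2071, 0.0504]
tcp_rot: [-0.135, 0.991, 0.0, 0.001]
contact_force: [-0.6, 0.8, -6.0]
opening: 0.12
finger_force: 90.1
```

```bash
python3 -c "
from h import *
fx()"
```

```text
t 9.025 fixture-frame tcp mm [-30.72  -4.32  50.37] psi 105.46113176136612 F [ 0.41 -0.97 -6.03] M [-0.01 -0.05  0.03] dz [0.0012 0.0003] open 0.11999127248578989 90.06242036819458
```

arm_command(steps=[{"translation": [0,0,0.002],"twist": [0,0,0],"fingers": -1},{"translation": [0.005,0,0.002],"twist": [0,0,0],"fingers": -1},{"translation": [0.01,0,0.002],"twist": [0,0,0],"fingers": -1},{"translation": [0.013,0,0.002],"twist": [0,0,0],"fingers": -1},{"translation": [0.013,0,0.002],"twist": [0,0,0],"fingers": -1}])

```text
time: 9.65
eef_pos: [0.5526, 0.2045, 0.05]
tcp_rot: [-0.135, 0.991, 0.0, 0.002]
contact_force: [2.2, 0.3, 0.8]
opening: 0.118
finger_force: 90.8
```

```bash
python3 -c "
from h import *
fx()"
```

```text
t 9.65 fixture-frame tcp mm [-21.18  -4.3   49.96] psi 105.46687456849301 F [-2.21  0.31  0.8 ] M [-0.03 -0.31 -0.02] dz [0.0031 0.0006] open 0.11759281093102582 90.84627270698547
```

arm_command(steps=[{"translation": [0.002,0,0],"twist": [0,0,0],"fingers": -1},{"translation": [0.004,0,0],"twist": [0,0,0],"fingers": -1},{"translation": [0.004,0,0],"twist": [0,0,0],"fingers": -1}])

```text
time: 10.02
eef_pos: [0.5508, 0.2039, 0.05]
tcp_rot: [-0.134, 0.991, 0.0, 0.003]
contact_force: [6.1, 1.5, -0.3]
opening: 0.116
finger_force: 90.7
```

```bash
python3 -c "
from h import *
fx()"
```

```text
t 10.025 fixture-frame tcp mm [-19.26  -4.2   49.99] psi 105.43740666159184 F [-6.27  0.14 -0.25] M [ 0.18 -0.86 -0.02] dz [0.0059 0.0014] open 0.11601191897292024 90.70552825927734
```

arm_command(steps=[{"translation": [0,-0.002,0],"twist": [0,0,0],"fingers": -1},{"translation": [0,-0.004,0],"twist": [0,0,0],"fingers": -1},{"translation": [0,-0.006,0],"twist": [0,0,0],"fingers": -1},{"translation": [0,-0.0075,0],"twist": [0,0,0],"fingers": -1},{"translation": [0,-0.0075,0],"twist": [0,0,0],"fingers": -1}])

```text
time: 10.65
eef_pos: [0.5515, 0.2008, 0.0501]
tcp_rot: [-0.133, 0.991, 0.003, 0.003]
contact_force: [3.5, 9.0, 0.4]
opening: 0.116
finger_force: 91.0
```

```bash
python3 -c "
from h import *
fx()"
```

```text
t 10.65 fixture-frame tcp mm [-19.15  -0.94  50.1 ] psi 105.25774028240204 F [-5.76 -7.73  0.4 ] M [ 1.33 -0.53 -0.32] dz [0.0042 0.0062] open 0.11566086044831717 90.95526337623596
```

arm_command(steps=[{"translation": [0.002,-0.002,0],"twist": [0,0,0],"fingers": -1},{"translation": [0.002,-0.003,0],"twist": [0,0,0],"fingers": -1},{"translation": [0.002,-0.003,0],"twist": [0,0,0],"fingers": -1}])

```text
time: 11.02
eef_pos: [0.5518, 0.1996, 0.0506]
tcp_rot: [-0.132, 0.991, 0.004, 0.004]
contact_force: [6.7, 11.8, 0.7]
opening: 0.115
finger_force: 90.8
```

```bash
python3 - <<'E'
from h import *
import pickle
fx()
st=get_state();p=read_camera('wrist');save(p,'w4.png');pickle.dump((st,p),open('w4.pkl','wb'))
E
```

```text
t 11.025 fixture-frame tcp mm [-19.08   0.31  50.62] psi 105.18240969610656 F [-9.6  -9.62  0.67] M [ 2.07 -0.9  -0.4 ] dz [0.0077 0.0093] open 0.11496420704194876 90.83390235900879
```

View pics/w4.png

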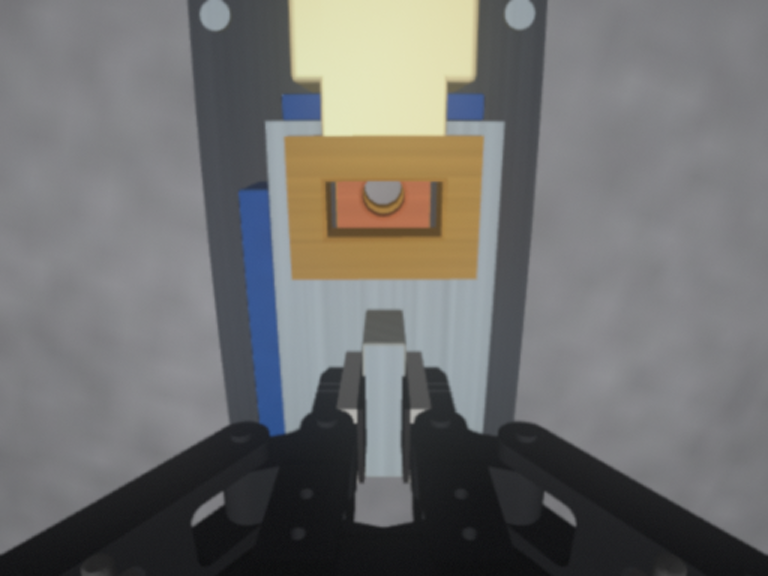

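Plate lies against the end fence (row 121) and along the long fence (column 270–284); bush is near mid-slot at (383,195). I'll relax the push and release.

arm_command(steps=[{"translation": [-0.002,0.003,0],"twist": [0,0,0],"fingers": -1},{"translation": [-0.003,0.006,0],"twist": [0,0,0],"fingers": -1},{"translation": [-0.003,0.006,0],"twist": [0,0,0],"fingers": -0.6},{"translation": [-0.003,0.006,0],"twist": [0,0,0],"fingers": -0.4},{"translation": [-0.003,0.006,0],"twist": [0,0,0],"fingers": -0.4}], grip_force=30)

```text
time: 11.7
eef_pos: [0.5494, 0.2003, 0.0482]
tcp_rot: [-0.135, 0.991, 0.0, -0.001]
contact_force: [0.4, -0.7, -0.0]
opening: 0.297
finger_force: 0.0
```

```bash
python3 - <<'E'
from h import *
import pickle
fx()
st=get_state();p=read_camera('wrist');save(p,'w5.png');pickle.dump((st,p),open('w5.pkl','wb'))
E
```

```text
t 11.7 fixture-frame tcp mm [-17.02  -1.02  48.18] psi 105.46349177294935 F [-0.2   0.79 -0.05] M [-0.04  0.02  0.01] dz [-0.0016 -0.0002] open 0.2967704932901296 0.0
```

View pics/w5.png

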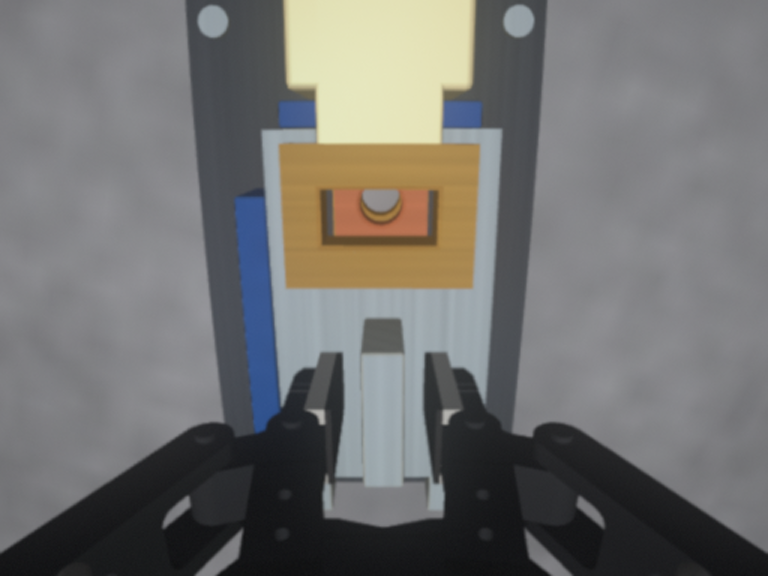

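arm_command(steps=[{"translation": [-0.003,-0.004,0],"twist": [0,0,0],"fingers": -0.4},{"translation": [-0.003,-0.008,0],"twist": [0,0,0],"fingers": -0.4},{"translation": [-0.003,-0.011,0],"twist": [0,0,0],"fingers": -0.4},{"translation": [-0.003,-0.014,0],"twist": [0,0,0],"fingers": -0.4},{"translation": [-0.003,-0.014,0],"twist": [0,0,0],"fingers": -0.4}])

```text
time: 12.38
eef_pos: [0.555, 0.1933, 0.0492]
tcp_rot: [-0.134, 0.991, 0.002, 0.0]
contact_force: [-1.7, 7.5, 0.6]
opening: 0.305
finger_force: 4.1
```

```bash
python3 -c "
from h import *
fx()"
```

```text
t 12.375 fixture-frame tcp mm [-20.48   7.22  49.16] psi 105.36133028081635 F [-0.36 -7.7   0.63] M [ 1.29  0.25 -0.06] dz [0.    0.005] open 0.3045982474699867 4.142210930585861
```

arm_command(steps=[{"translation": [0,0.008,0],"twist": [0,0,0],"fingers": -0.4},{"translation": [-0.01,0.013,0],"twist": [0,0,0],"fingers": -0.4},{"translation": [-0.04,0.013,0],"twist": [0,0,0],"fingers": -0.4},{"translation": [-0.07,0.013,0],"twist": [0,0,0],"fingers": -0.4},{"translation": [-0.07,0.013,0],"twist": [0,0,0],"fingers": -1}])

```text
time: 13.0
eef_pos: [0.6053, 0.2145, 0.0494]
tcp_rot: [-0.134, 0.991, -0.0, 0.001]
contact_force: [-0.2, -0.3, 0.3]
opening: 0.102
finger_force: 0.0
```

```bash
python3 -c "
from h import *
fx()"
```

```text
t 13.0 fixture-frame tcp mm [-74.66   0.12  49.42] psi 105.45908558258017 F [0.29 0.27 0.31] M [ 0.05 -0.02  0.05] dz [0.0028 0.0001] open 0.10164705823901424 0.0
```

Now nudge the rib's end gently toward the end fence with shut fingers.

arm_command(steps=[{"translation": [0.008,0,0],"twist": [0,0,0],"fingers": -1},{"translation": [0.016,0,0],"twist": [0,0,0],"fingers": -1},{"translation": [0.024,0,0],"twist": [0,0,0],"fingers": -1},{"translation": [0.029,0,0],"twist": [0,0,0],"fingers": -1},{"translation": [0.029,0,0],"twist": [0,0,0],"fingers": -1}])

```text
time: 13.62
eef_pos: [0.5844, 0.2092, 0.0501]
tcp_rot: [-0.134, 0.991, 0.001, 0.004]
contact_force: [5.6, 1.2, -1.4]
opening: -0.0
finger_force: 2.5
```

```bash
python3 -c "
from h import *
fx()"
```

```text
t 13.625 fixture-frame tcp mm [-53.04  -0.33  50.13] psi 105.43661010282618 F [-5.77  0.3  -1.42] M [ 0.32 -0.85 -0.03] dz [0.0075 0.0021] open -1.739320014567062e-06 2.5478676955390256
```

arm_command(steps=[{"translation": [-0.02,0,0],"twist": [0,0,0],"fingers": -1},{"translation": [-0.025,0,-0.07],"twist": [0,0,0],"fingers": -1},{"translation": [-0.025,0,-0.14],"twist": [0,0,0],"fingers": -1},{"translation": [-0.025,0,-0.21],"twist": [0,0,0],"fingers": -1},{"translation": [-0.025,0,-0.24],"twist": [0,0,0],"fingers": 1}])

```text
time: 14.25
eef_pos: [0.6015, 0.2138, 0.234]
tcp_rot: [-0.135, 0.991, 0.0, 0.004]
contact_force: [-0.9, -0.4, -0.8]
opening: 0.198
finger_force: 0.0
```

```bash
python3 -c "
from h import *
fx();to(.48,-.317,.23,90)"
```

```text
t 14.25 fixture-frame tcp mm [-70.82  -0.3  233.95] psi 105.47198744338948 F [ 0.96  0.15 -0.79] M [-0.05  0.    0.  ] dz [0.0072 0.0013] open 0.19847248420607416 0.0
tr [0.345, -0.6389, 0.0032] tw [0.0003, 0.007, 0.2579]
```

arm_command(steps=[{"translation": [0.345,-0.639,0.003],"twist": [0,0.007,0.258],"fingers": 1},{"translation": [0.345,-0.639,0.003],"twist": [0,0.007,0.258],"fingers": 1},{"translation": [0.345,-0.639,0.003],"twist": [0,0.007,0.258],"fingers": 1},{"translation": [0.345,-0.639,0.003],"twist": [0,0.007,0.258],"fingers": 1},{"translation": [0.345,-0.639,0.003],"twist": [0,0.007,0.258],"fingers": 1}])

```text
time: 14.88
eef_pos: [0.5294, -0.0926, 0.2278]
tcp_rot: [0.0, 1.0, -0.0, -0.003]
contact_force: [-0.1, -0.7, -0.3]
opening: 1.002
finger_force: 0.0
```

```bash
python3 -c "
from h import *
to(.48,-.317,.23,90)"
```

```text
tr [0.0659, -0.2992, -0.0023] tw [-0.0008, -0.0059, -0.0]
```

arm_command(steps=[{"translation": [0.066,-0.299,0],"twist": [0,-0.006,0],"fingers": 1},{"translation": [0.066,-0.299,0],"twist": [0,-0.006,0],"fingers": 1},{"translation": [0.066,-0.299,0],"twist": [0,-0.006,0],"fingers": 1},{"translation": [0.066,-0.299,0],"twist": [0,-0.006,0],"fingers": 1},{"translation": [0.066,-0.299,0],"twist": [0,-0.006,0],"fingers": 1}])

```text
time: 15.5
eef_pos: [0.4798, -0.3176, 0.228]
tcp_rot: [0.002, 1.0, -0.0, -0.0]
contact_force: [-0.4, 0.3, 0.3]
opening: 1.003
finger_force: 0.0
```

arm_command(steps=[{"translation": [0,0,0],"twist": [0,0,0],"fingers": 1}])

```text
time: 15.62
eef_pos: [0.4808, -0.3145, 0.2279]
tcp_rot: [0.0, 1.0, 0.0, -0.0]
contact_force: [-0.1, -0.4, -0.7]
opening: 0.996
finger_force: 0.0
```

```bash
python3 - <<'E'
from h import *
import pickle
st=get_state();p=read_camera('wrist');save(p,'w6.png');pickle.dump((st,p),open('w6.pkl','wb'))
print(st['eef_pos'],st['tcp_rot'],get_state()['eef_pos'])
E
```

```text
[ 0.4808 -0.3145  0.2279] [ 0.0003  1.      0.0002 -0.0002] [ 0.4811 -0.314   0.2279]
```

View pics/w6.png

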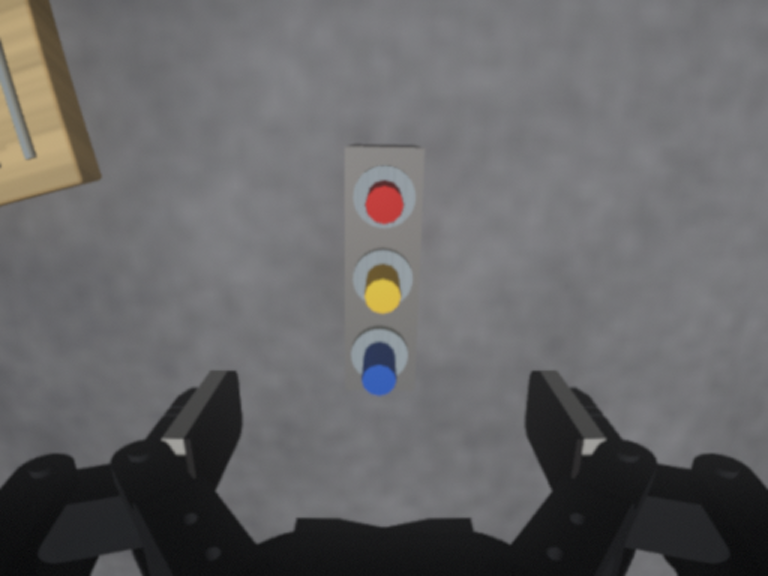

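Red handle top is centred at (384,204), collar at (384,197); yellow and blue follow below in a straight row.

```bash
python3 - <<'E'
from h import *
import pickle
st,p=pickle.load(open('w6.pkl','rb'))
for u,w,z in[(384,204,.118),(384,196.5,.084),(382.5,297,.118),(379.5,380,.118)]: print(at_z(p,(w/1.5,u/1.5),z,st))
W=(at_z(p,(204/1.5,384/1.5),.118,st)+at_z(p,(196.5/1.5,384/1.5),.084,st))/2
to(W[0],W[1],.140,90);to(W[0],W[1],.0885,90)
E
```

```text
[ 0.4401 -0.3142  0.118 ]
[ 0.4403 -0.3141  0.084 ]
[ 0.4902 -0.3149  0.118 ]
[ 0.5402 -0.3166  0.118 ]
tr [0.0545, -0.0001, 0.1172] tw [0.0001, -0.0003, 0.0006]
tr [0.0545, -0.0001, 0.1859] tw [0.0001, -0.0003, 0.0006]
```

arm_command(steps=[{"translation": [0.0545,0,0.05],"twist": [0,0,0],"fingers": 0.2},{"translation": [0.0545,0,0.08],"twist": [0,0,0],"fingers": 0.2},{"translation": [0.0545,0,0.12],"twist": [0,0,0],"fingers": 0.2},{"translation": [0.0545,0,0.165],"twist": [0,0,0],"fingers": 0.2},{"translation": [0.0545,0,0.182],"twist": [0,0,0],"fingers": 0.2}])

```text
time: 16.3
eef_pos: [0.4397, -0.3128, 0.0895]
tcp_rot: [-0.001, 1.0, 0.001, -0.001]
contact_force: [0.6, 0.3, -0.2]
opening: 0.603
finger_force: 0.0
```

arm_command(steps=[{"translation": [0,0,0],"twist": [0,0,0],"fingers": 0.2},{"translation": [0,0,0],"twist": [0,0,0],"fingers": -1},{"translation": [0,0,0],"twist": [0,0,0],"fingers": -1},{"translation": [0,0,0],"twist": [0,0,0],"fingers": -1},{"translation": [0,0,0],"twist": [0,0,0],"fingers": -1}], grip_force=45)

```text
time: 16.92
eef_pos: [0.4413, -0.316, 0.0935]
tcp_rot: [0.0, 1.0, -0.001, 0.001]
contact_force: [0.6, 1.5, 5.9]
opening: 0.214
finger_force: 44.3
```

```bash
python3 -c "
from h import *
s=get_state();print(s)"
```

```text
{'time': 16.925, 'qpos': array([-0.8085,  0.154 ,  2.0061,  0.0001,  0.9781, -2.379 ]), 'dq': array([-0.0021,  0.0007,  0.0004,  0.0002,  0.0018,  0.0004]), 'joint_efforts': array([ -0.7885, -28.259 , -23.0096,  -0.2567,  -0.3136,   0.0184]), 'eef_pos': array([ 0.4413, -0.316 ,  0.0935]), 'tcp_rot': array([ 0.0002,  1.    , -0.0012,  0.0012]), 'contact_force': array([0.6348, 1.4988, 5.8665]), 'wrist_torque': array([ 0.2934, -0.0005, -0.0317]), 'finger_force': 44.29611146450043, 'opening': 0.2141754867448601}
```

arm_command(steps=[{"translation": [0,0,-0.02],"twist": [0,0,0],"fingers": -1},{"translation": [0,0,-0.06],"twist": [0,0,0],"fingers": -1},{"translation": [0,0,-0.11],"twist": [0,0,0],"fingers": -1},{"translation": [0,0,-0.14],"twist": [0,0,0],"fingers": -1},{"translation": [0,0,-0.14],"twist": [0,0,0],"fingers": -1}], grip_force=60)

```text
time: 17.55
eef_pos: [0.4411, -0.3163, 0.1992]
tcp_rot: [0.0, 1.0, -0.002, 0.002]
contact_force: [-0.5, -0.1, -0.7]
opening: 0.214
finger_force: 58.7
```

```bash
python3 -c "
from h import *
fx()
W=FV+UX*.037+UY*0;print(W);to(.50,.0,.195,100);to(W[0],W[1],.195,105.35)"
```

```text
t 17.55 fixture-frame tcp mm [224.22 468.43 199.23] psi 89.98312484395449 F [ 0.52 -0.07 -0.71] M [ 0.02 -0.06 -0.01] dz [ 0.0035 -0.0047] open 0.2143370489018084 58.67779076099396
[0.4976 0.185 ]
tr [-0.0784, 0.4217, 0.0039] tw [-0.0047, 0.0029, -0.1669]
tr [-0.0752, 0.6684, 0.0028] tw [-0.0049, 0.0027, -0.2561]
```

arm_command(steps=[{"translation": [-0.02,0.08,0.003],"twist": [-0.005,0.003,-0.1],"fingers": -1},{"translation": [-0.04,0.16,0.003],"twist": [-0.005,0.003,-0.15],"fingers": -1},{"translation": [-0.06,0.24,0.003],"twist": [-0.005,0.003,-0.2],"fingers": -1},{"translation": [-0.075,0.32,0.003],"twist": [-0.005,0.003,-0.256],"fingers": -1},{"translation": [-0.075,0.4,0.003],"twist": [-0.005,0.003,-0.256],"fingers": -1}])

```text
time: 18.18
eef_pos: [0.4959, -0.0133, 0.1925]
tcp_rot: [-0.134, 0.991, 0.003, -0.003]
contact_force: [0.5, 0.3, -1.6]
opening: 0.208
finger_force: 59.0
```

```bash
python3 -c "
from h import *
fx()
W=FV+UX*.037+UY*0;to(W[0],W[1],.195,105.35)"
```

```text
t 18.175 fixture-frame tcp mm [ 91.1  190.74 192.53] psi 105.35360801438839 F [-0.56 -0.11 -1.62] M [ 0.01 -0.09  0.  ] dz [-0.0059  0.0045] open 0.2084093067612965 58.96424174308777
tr [-0.0721, 0.2543, -0.0021] tw [0.0056, -0.0043, 0.0001]
```

arm_command(steps=[{"translation": [-0.03,0.08,0],"twist": [0.005,-0.004,0],"fingers": -1},{"translation": [-0.055,0.16,0],"twist": [0.005,-0.004,0],"fingers": -1},{"translation": [-0.072,0.23,0],"twist": [0.005,-0.004,0],"fingers": -1},{"translation": [-0.072,0.254,0],"twist": [0.005,-0.004,0],"fingers": -1},{"translation": [-0.072,0.254,0],"twist": [0.005,-0.004,0],"fingers": -1}])

```text
time: 18.8
eef_pos: [0.4972, 0.1831, 0.1935]
tcp_rot: [-0.135, 0.991, -0.0, -0.0]
contact_force: [-0.2, -0.0, -0.5]
opening: 0.21
finger_force: 59.1
```

```bash
python3 - <<'E'
from h import *
import pickle
st=get_state();fx(st);p=read_camera('wrist');save(p,'w7.png');pickle.dump((st,p),open('w7.pkl','wb'))
b=read_camera('side');a=read_camera('scene');pickle.dump((a,b),open('ab7.pkl','wb'))
fx()
E
```

```text
t 18.8 fixture-frame tcp mm [ 37.92   1.77 193.54] psi 105.46923358917785 F [ 0.16  0.   -0.55] M [-0.05 -0.01 -0.01] dz [-0.0007 -0.001 ] open 0.2101880757285625 59.06415939331055
t 18.95 fixture-frame tcp mm [ 37.33   3.76 194.41] psi 105.25121573017148 F [-0.33 -0.56 -0.97] M [-0.04 -0.03  0.07] dz [ 0.001  -0.0007] open 0.21266134272477036 59.06385004520416
```

View pics/w7.png

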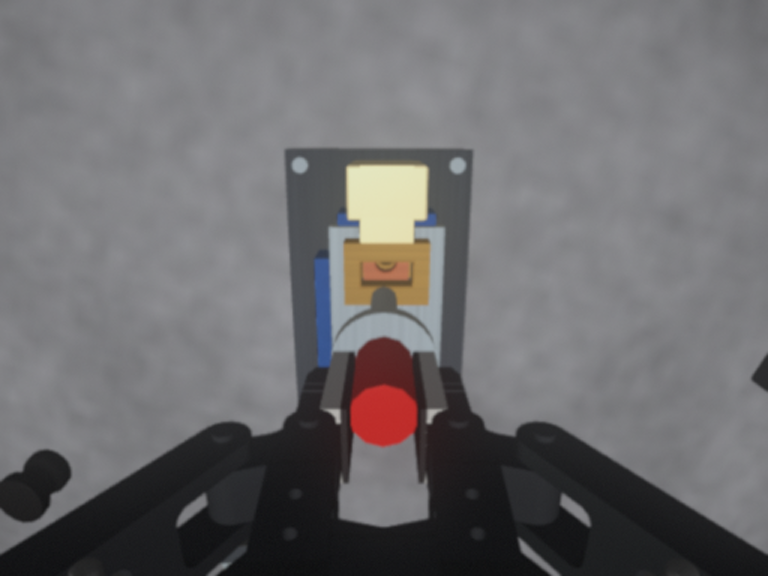

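The pin is held upright: handle top at (384,414), collar edge at row 312, nose at about (384,290); the guide slot at (387,270) ahead.

```bash
python3 - <<'E'
from h import *
import pickle
st,p=pickle.load(open('w7.pkl','rb'))
T=np.array(p['T_tool_cam']);K=np.array(p['K'])
def tool(u,w,z):
    d=np.array([(u/1.5-K[0,2])/K[0,0],(w/1.5-K[1,2])/K[1,1]]);n=d.copy()
    for _ in range(30): n=d/(1+p['k1']*(n@n))
    r=T[:3,:3]@[n[0],n[1],1];o=T[:3,3];return (o+r*(z-o[2])/r[2])*1e3
print('handle top',tool(384,414,-.0245),'collar front edge',tool(383,312,.0095),'tip front',tool(384,288,.0785),tool(371,298,.0775),tool(397,298,.0775))
# fixture recheck
for u,w,x,y,z in[(344,240,56,24,70),(430,240,56,-24,70),(430,305,20,-24,70),(344,305,20,24,70),(362,262,45,14.5,70),(411,262,45,-14.5,70),(330,227,60,35,42),(445,227,60,-35,42)]:
    W=at_z(p,(w/1.5,u/1.5),z/1e3,st)[:2]-FV;print(x,y,W@UX*1e3,W@UY*1e3)
E
```

```text
handle top [  1.177    0.0967 -24.5   ] collar front edge [18.6694 -0.1927  9.5   ] tip front [ 5.4959  0.3097 78.5   ] [ 0.8639 -5.811  77.5   ] [ 0.8781  6.4433 77.5   ]
56 24 57.107349870884775 23.533563497062342
56 -24 57.27593665562632 -23.801755641584396
20 -24 19.433633285694917 -24.95828363210181
20 24 19.264445100881463 24.263087073819076
45 14.5 44.65266005140801 13.728606557897738
45 -14.5 44.74853244917415 -13.574148618180159
60 35 59.304313652692855 34.09910145786017
60 -35 59.55491299209919 -35.36135866641753
```

```bash
python3 -c "
from h import *
fx();W=FV+UX*.0373+UY*.0003;to(W[0],W[1],.157,105.35)"
```

```text
t 18.95 fixture-frame tcp mm [ 37.33   3.76 194.41] psi 105.25121573017148 F [-0.33 -0.56 -0.97] M [-0.04 -0.03  0.07] dz [ 0.001  -0.0007] open 0.21266134272477036 59.06385004520416
tr [0.0, 0.0047, 0.0499] tw [-0.0008, 0.0007, -0.0016]
```

arm_command(steps=[{"translation": [0,0.002,0.025],"twist": [0,0,0],"fingers": -1},{"translation": [0,0.003,0.045],"twist": [0,0,0],"fingers": -1},{"translation": [0,0.003,0.05],"twist": [0,0,0],"fingers": -1},{"translation": [0,0.003,0.05],"twist": [0,0,0],"fingers": -1},{"translation": [0,0.003,0.05],"twist": [0,0,0],"fingers": -1}])

```text
time: 19.58
eef_pos: [0.4982, 0.1849, 0.1579]
tcp_rot: [-0.134, 0.991, -0.0, 0.001]
contact_force: [-0.3, -0.6, -0.9]
opening: 0.209
finger_force: 59.1
```

```bash
python3 -c "
from h import *
fx();W=FV+UX*.0373+UY*.0003;to(W[0],W[1],.145,105.35)"
```

```text
t 19.575 fixture-frame tcp mm [ 36.48   0.2  157.92] psi 105.34482040662323 F [ 0.43  0.48 -0.85] M [ 0.01 -0.01  0.  ] dz [0.0027 0.0002] open 0.20911443379851855 59.06399488449097
tr [0.0011, -0.0001, 0.0172] tw [-0.0005, 0.0025, -0.0001]
```

arm_command(steps=[{"translation": [0.001,0,0],"twist": [0,0.002,0],"fingers": -1},{"translation": [0.001,0,0.006],"twist": [0,0.002,0],"fingers": -1},{"translation": [0.001,0,0.012],"twist": [0,0.002,0],"fingers": -1},{"translation": [0.001,0,0.018],"twist": [0,0.002,0],"fingers": -1},{"translation": [0.001,0,0.024],"twist": [0,0.002,0],"fingers": -1}])

```text
time: 20.2
eef_pos: [0.4969, 0.1847, 0.1389]
tcp_rot: [-0.134, 0.991, -0.0, -0.0]
contact_force: [0.1, -0.3, -1.1]
opening: 0.206
finger_force: 59.1
```

```bash
python3 -c "
from h import *
fx();W=FV+UX*.0373+UY*.0003;to(W[0],W[1],.145,105.35)"
```

```text
t 20.2 fixture-frame tcp mm [ 37.74   0.13 138.93] psi 105.34392403814874 F [-0.04  0.3  -1.11] M [-0.03 -0.04  0.  ] dz [-0.0007 -0.0005] open 0.20581112057706547 59.06347095966339
tr [-0.0006, -0.0002, -0.0081] tw [-0.0003, -0.0008, -0.0001]
```

arm_command(steps=[{"translation": [0,0,0.008],"twist": [0,0,0],"fingers": -1},{"translation": [0,0,0.015],"twist": [0,0,0],"fingers": -1},{"translation": [0,0,0.021],"twist": [0,0,0],"fingers": -1},{"translation": [0,0,0.027],"twist": [0,0,0],"fingers": -1},{"translation": [0,0,0.027],"twist": [0,0,0],"fingers": -1}])

```text
time: 20.82
eef_pos: [0.497, 0.1846, 0.1188]
tcp_rot: [-0.134, 0.991, -0.0, -0.0]
contact_force: [0.5, -0.2, -1.0]
opening: 0.211
finger_force: 59.1
```

```bash
python3 -c "
from h import *
fx()"
```

```text
t 20.825 fixture-frame tcp mm [ 37.69   0.21 118.79] psi 105.34384536330502 F [-0.48  0.31 -1.03] M [-0.05 -0.06  0.02] dz [-0.0005 -0.0006] open 0.2108399158257381 59.07856285572052
```

arm_command(steps=[{"translation": [0,0,0.004],"twist": [0,0,0],"fingers": -1},{"translation": [0,0,0.008],"twist": [0,0,0],"fingers": -1},{"translation": [0,0,0.011],"twist": [0,0,0],"fingers": -1},{"translation": [0,0,0.011],"twist": [0,0,0],"fingers": -1}])

```text
time: 21.32
eef_pos: [0.4971, 0.1847, 0.1108]
tcp_rot: [-0.134, 0.991, -0.0, -0.0]
contact_force: [0.9, 0.4, -1.6]
opening: 0.21
finger_force: 59.1
```

```bash
python3 -c "
from h import *
fx()"
```

```text
t 21.325 fixture-frame tcp mm [ 37.58   0.21 110.75] psi 105.34771290476705 F [-0.94 -0.21 -1.58] M [-0.07 -0.17  0.05] dz [-0.0001 -0.0005] open 0.21014941346035848 59.08263087272644
```

arm_command(steps=[{"translation": [-0.0005,0,0.004],"twist": [0,0,0],"fingers": -1},{"translation": [-0.0005,0,0.008],"twist": [0,0,0],"fingers": -1},{"translation": [-0.0005,0,0.012],"twist": [0,0,0],"fingers": -1},{"translation": [-0.0005,0,0.012],"twist": [0,0,0],"fingers": -1}])

```text
time: 21.82
eef_pos: [0.4973, 0.1847, 0.1015]
tcp_rot: [-0.133, 0.991, -0.0, -0.0]
contact_force: [0.8, -1.1, -1.9]
opening: 0.211
finger_force: 59.1
```

```bash
python3 -c "
from h import *
fx()"
```

```text
t 21.825 fixture-frame tcp mm [ 37.41   0.18 101.51] psi 105.34220394914975 F [-0.53  1.26 -1.85] M [-0.05 -0.13  0.05] dz [-0.0007 -0.0006] open 0.21059548989004417 59.08856928348541
```

arm_command(steps=[{"translation": [0,0,0.004],"twist": [0,0,0],"fingers": -1},{"translation": [0,0,0.008],"twist": [0,0,0],"fingers": -1},{"translation": [0,0,0.012],"twist": [0,0,0],"fingers": -1},{"translation": [0,0,0.012],"twist": [0,0,0],"fingers": -1}])

```text
time: 22.32
eef_pos: [0.4973, 0.1848, 0.0925]
tcp_rot: [-0.134, 0.991, -0.0, -0.0]
contact_force: [0.9, -0.4, -1.5]
opening: 0.21
finger_force: 59.1
```

```bash
python3 -c "
from h import *
fx()"
```

```text
t 22.325 fixture-frame tcp mm [37.39  0.15 92.55] psi 105.34609171363653 F [-0.79  0.66 -1.55] M [-0.07 -0.12 -0.  ] dz [-0.0006 -0.0005] open 0.2100291942514387 59.09085810184479
```

arm_command(steps=[{"translation": [0,0,0.004],"twist": [0,0,0],"fingers": -1},{"translation": [0,0,0.008],"twist": [0,0,0],"fingers": -1},{"translation": [0,0,0.011],"twist": [0,0,0],"fingers": -1},{"translation": [0,0,0.013],"twist": [0,0,0],"fingers": -1},{"translation": [0,0,0.013],"twist": [0,0,0],"fingers": -1}])

```text
time: 22.95
eef_pos: [0.4975, 0.1848, 0.0855]
tcp_rot: [-0.134, 0.991, -0.0, -0.001]
contact_force: [-6.0, -2.1, 11.9]
opening: 0.214
finger_force: 60.6
```

```bash
python3 -c "
from h import *
fx()"
```

```text
t 22.95 fixture-frame tcp mm [37.2   0.16 85.5 ] psi 105.36433771690153 F [ 6.34  0.48 11.85] M [-0.29  0.98 -0.03] dz [-0.0019 -0.001 ] open 0.21358627832232036 60.593823194503784
```

arm_command(steps=[{"translation": [0,0,-0.002],"twist": [0,0,0],"fingers": -1},{"translation": [0,0,-0.002],"twist": [0,0,0],"fingers": -0.2},{"translation": [0,0,-0.002],"twist": [0,0,0],"fingers": 0.1},{"translation": [0,0,-0.002],"twist": [0,0,0],"fingers": 0.1}])

```text
time: 23.45
eef_pos: [0.4973, 0.1848, 0.0844]
tcp_rot: [-0.133, 0.991, -0.0, -0.0]
contact_force: [-0.3, -0.8, 0.1]
opening: 0.545
finger_force: 0.0
```

arm_command(steps=[{"translation": [0,0,-0.02],"twist": [0,0,0],"fingers": 0.1},{"translation": [0,0,-0.06],"twist": [0,0,0],"fingers": 0.1},{"translation": [-0.02,0,-0.12],"twist": [0,0,0],"fingers": 0.1},{"translation": [-0.06,0,-0.16],"twist": [0,0,0],"fingers": 0.1},{"translation": [-0.06,0,-0.16],"twist": [0,0,0],"fingers": 0.1}])

```text
time: 24.08
eef_pos: [0.5441, 0.1973, 0.2095]
tcp_rot: [-0.133, 0.991, -0.0, 0.004]
contact_force: [-0.0, -0.6, 0.1]
opening: 0.55
finger_force: 0.0
```

```bash
python3 - <<'E'
from h import *
import pickle
st=get_state();fx(st);p=read_camera('wrist');save(p,'w8.png');pickle.dump((st,p),open('w8.pkl','wb'))
E
```

```text
t 24.075 fixture-frame tcp mm [-11.11   0.45 209.55] psi 105.34201008217532 F [0.15 0.54 0.12] M [0.08 0.04 0.01] dz [0.0084 0.0011] open 0.5504246431852637 0.0
```

View pics/w8.png

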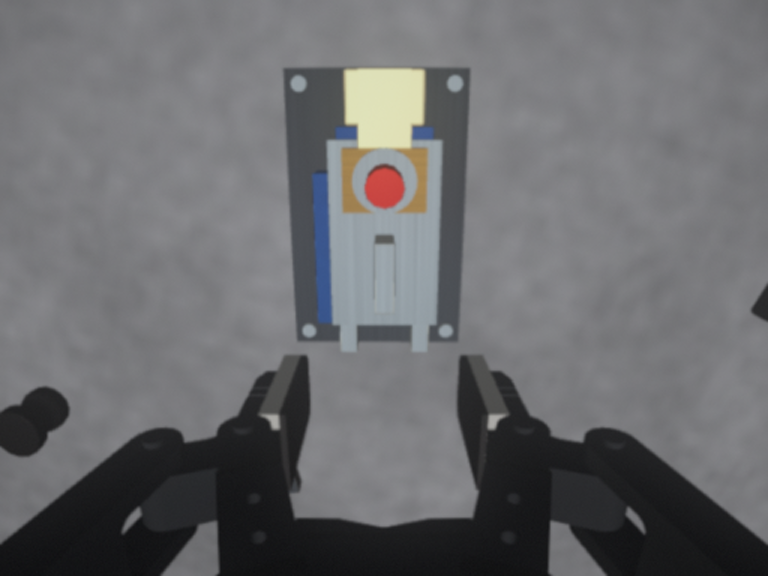

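The picture shows the pin's collar centred on the guide at (385,182). The plate is flush along the long fence (column 328–332) and against the end fence (row 140), and nothing is touching the robot.

```bash
python3 -c "
from h import *
print(sign_off())"
```

```text
the job is handed in; nothing more can be done
None
```

The plate is seated flush in its corner and released, and the red pin is fully home through both bushes and released; I handed the job in at about 24 s, with nothing above about 14 N at the wrist in any reading (the fixture's x pointed roughly to world −x in the pictures, not +y as described, so I used the pictures).

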